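# Index the ring press turret to the fifth ring and press it home

### The job

On the ring press, ease the stiff turret round by its push pins, click by click, letting it rest in the fourth notch before the last click, until the fifth station counted anticlockwise from the post has clicked in under the ram; do not run past it. Then press the ram's palm knob down until that station's ring is fully home on its stub, and let the ram spring back up. Push gently throughout (no more than about 15 N sideways on the pins, 20 N on the knob), press no other ring, and leave the other things on the bench alone.

Things in the scene. Friction and masses are not known exactly. Their poses are not given: they have to be found in the camera images.
- press: Grey bench ring press, fixed; origin on the bench top (z = 0) under the turret's vertical axis; its own +x runs from that axis to the ram. Base plate 16 mm thick, local x -105..175 mm, y +-140 mm. Column: x 120..165 mm, y +-30 mm, up to z 131 mm; it carries an overhanging arm (x 30..165 mm, y +-18 mm, z 105..130 mm) in which the ram slides.
- wheel: Turret: round steel plate, diameter 176 mm, 14 mm thick, turning on the press; origin on the axis at its upper face, 52 mm above the bench; own +x points to the post. 12 stations every 30 degrees at radius 50 mm, numbered anticlockwise (from above) from the post, station 0. Stations 1 to 11 are low stubs (9 mm); 3, 4, 5, 6, 7 hold identical brass rings, the others are bare.
- post (a point): Top centre of the post that marks station 0: plain domed steel stud, diameter 20 mm, 16 mm high above the plate, at radius 50 mm.
- pin (a point): Top centre of one of six equal upright steel push pins, for turning the turret: diameter 10 mm, 34 mm high above the plate, at radius 78 mm. This one stands 15 degrees anticlockwise of the post, the others every 60 degrees on from it. Pushed slowly, a pin resists with up to about 10 N sideways.
- turret (a joint): Turret angle, rad, growing CLOCKWISE seen from above; 0 has the post under the ram, station k is under the ram at k x 0.5236 (30 degrees, one notch). Starts at rest in notch 1, 2 or 3; stops at 0 and 4.0. Stiff grease: about 0.5 N m per rad/s. Pushed slowly, resistance grows for 15 degrees to about 0.65 N m, then vanishes and the turret runs on into the next notch by itself to within 3 degrees in about 0.7 s.
- palm_knob: The ram's black round palm knob, diameter 42 mm, 12 mm thick; its origin is the centre of its flat, level upper face, 172 mm above the bench with the ram up, straight above the station under the ram, 50 mm along the press's +x from the turret's axis. It is pressed straight down.
- ram (a joint): Ram travel downwards, m: 0 is up, at most 0.022. A spring lifts it back when let go. Its flat steel foot (diameter 20 mm) meets an unseated ring at 0.010 and has it fully seated at 0.014. Moving it freely takes 3 to 5 N, pressing a ring about 14 to 16 N at the palm knob, after which it stops dead.
- ring3 (a joint): How far the brass ring (outside 22 mm, inside 16 mm, 8 mm high) of station 3 has been pressed down over its stub, m: 0 as loaded (its top 14 mm above the plate), 0.004 fully seated against the stop (top 10 mm above the plate). It is a tight fit, stays where it is pressed, and turns with the plate.
- ring4 (a joint): How far the brass ring (outside 22 mm, inside 16 mm, 8 mm high) of station 4 has been pressed down over its stub, m: 0 as loaded (its top 14 mm above the plate), 0.004 fully seated against the stop (top 10 mm above the plate). It is a tight fit, stays where it is pressed, and turns with the plate.
- ring5 (a joint): How far the brass ring (outside 22 mm, inside 16 mm, 8 mm high) of station 5 has been pressed down over its stub, m: 0 as loaded (its top 14 mm above the plate), 0.004 fully seated against the stop (top 10 mm above the plate). It is a tight fit, stays where it is pressed, and turns with the plate.
- ring6 (a joint): How far the brass ring (outside 22 mm, inside 16 mm, 8 mm high) of station 6 has been pressed down over its stub, m: 0 as loaded (its top 14 mm above the plate), 0.004 fully seated against the stop (top 10 mm above the plate). It is a tight fit, stays where it is pressed, and turns with the plate.
- ring7 (a joint): How far the brass ring (outside 22 mm, inside 16 mm, 8 mm high) of station 7 has been pressed down over its stub, m: 0 as loaded (its top 14 mm above the plate), 0.004 fully seated against the stop (top 10 mm above the plate). It is a tight fit, stays where it is pressed, and turns with the plate.
- flux_jar: Amber glass jar with white lid, diameter 54 mm, 65 mm high, loose, standing on the bench to the left of the press; origin under its centre. Bystander.
- bezel_mandrel: Tapered steel bezel mandrel standing on its 44 mm foot, 110 mm high, loose, to the right of the press; origin under its centre. Bystander.
- ring_stick_block: Wooden block 60 x 80 x 22 mm with three short 20 mm wooden sticks on top, loose, to the right of the press; origin under its centre. Bystander.

How it is judged:
On the way, in this order (a step that is already met when the one before it is completed fails the run):
1. the turret rests in the fourth notch (value of joint turret between 1.9944 and 2.1944 rad and velocity of joint turret between -0.15 and 0.15 rad/s), for 0.2 s.
2. the turret rests in the fifth notch, fifth station under the ram (value of joint turret between 2.528 and 2.708 rad and velocity of joint turret between -0.15 and 0.15 rad/s), for 0.3 s.
3. the ram is down and has pressed the fifth ring home (value of joint ring5 above 0.0036 m and value of joint ram above 0.013 m), for 0.2 s.
At the end, for the whole second after the job is handed in: The turret rests in its fifth notch (within 0.09 rad of 2.618), the fifth ring is pressed home (at least 3.6 of 4 mm), the other rings are as they were (within 1 mm) and the ram is back up (within 3 mm) (all of step 2 and value of joint ring5 above 0.0036 m and value of joint ram below 0.003 m and value of joint each of ring3, ring4, ring6, ring7 below 0.001 m); the robot touches nothing.
It fails at once if the turret runs past the fifth notch (value of joint turret above 2.8536 rad).
It fails at once if the fingers push the turret with more than 20 N (contact force between the fingers and wheel above 20 N).
It fails at once if the palm knob is pressed with more than 25 N (contact force between the fingers and palm_knob above 25 N).
It fails at once if another ring is pressed down, or the fifth while its station is not under the ram (value of joint any of ring3, ring4, ring6, ring7 above 0.001 m or (value of joint ring5 above 0.001 m and (value of joint turret below 2.498 rad or value of joint turret above 2.738 rad))).
It fails at once if a bystander is moved by more than 30 mm (distance of any of flux_jar, bezel_mandrel, ring_stick_block from where it was at the start of the episode above 0.03 m).
It also fails if it takes over 72 s, if anything falls off the work surface, if the arm or the gripper's body presses on something with over 40 N, if the wrist force passes 120 N, or if a joint passes its speed limit or range.

### The arm

A 7-joint arm with a two-finger parallel gripper is mounted at the origin on the work surface. World frame = base frame: x ahead of the robot, y to its left, z up, the work surface at z = 0. Lengths are in m, angles in rad, forces in N, time in s.
With the tool pointing down it reaches from about 0.35 to 0.9 m from the base axis. Payload 8.1 kg.
Tool frame: the origin (TCP) lies on the centre line of the jaws, within the pads' length; the fingertips stand 25 mm ahead of it and the grasp point (between the pads) lies 6 mm ahead of it (env.tip_extent is the distance from the TCP to the fingertips, in m); z points along the fingers, y is the line along which they close (so a half turn about z gives the same grasp; the last joint's range is limited). The gripper opens to 92 mm and grips with 3 to 60 N. Pads are 19 mm wide; open, the fingers measure 130 mm over their backs; the gripper's body (75 mm by 190 mm) begins 47 mm behind the grasp point.
Start: joints at [-1.385, 0.434, 0.025, 1.573, -0.012, 1.134, -0.075], TCP at [0.178, 0.599, 0.252] pointing down, gripper open.
Joint ranges: [-2.62, 2.62], [-0.44, 2.09], [-1.27, 1.32], [0.08, 2.57], [-1.32, 4.46], [0.12, 2], [-2.74, 2.74]. Speed limits (rad/s): [2.22, 2.22, 3.01, 3.01, 3.14, 3.14, 3.14].

### API

Orientations are given as [roll, pitch, yaw] about the fixed x, y, z axes, in that order (R = Rz(yaw) Ry(pitch) Rx(roll)).
In Python, from bench import env, vision gives the robot as it stands. The module is installed in compiled form; this text tells all that it offers.
- The arm moves only by the tool move_arm, never from a script. Its argument "rows" is a list of rows, each a list of 5 numbers: the shift along the tool's x, y, z each as a share of 500 mm, from -1 to 1, then the turn about the tool's z as a share of pi/2 rad, from -1 to 1, then the opening, from -1 (shut) to 1 (fully open), so that 0 is half open. In form: [[tx, ty, tz, roll, jaw], ...]. A call has 1 to 20 rows; each row is the pose to reach, as a shift and turn from the pose commanded when the call began, along the tool's axes at that moment; what a row does not reach only later rows make up. A row lasts 1/8 s, in which the tool goes at most 62.5 mm and 10.7 degrees, less where a joint would pass 70% of its speed; a pose out of reach is approached as far as the arm can. A call with a number of a shift or a turn outside -1 to 1 is refused whole. A call with a gripper value outside its range is refused whole. The fingers move at their own pace and stop on an object; "newtons" is the grip in N (left out, the last holds). Time passes only in rows, so rows that repeat a pose let the fingers close. It gives the time, the measured TCP pose, the force, the opening and the grip force at its end, in the units of the state.
- env.get_state(): the state, without advancing time (a new reading comes with each control period).
- vision.capture(name): name is "scene" or "top"; returns the picture (480x640x3 uint8, red, green, blue); there is no depth.
- vision.camera_params(name): a dict with "intrinsics" (3x3 intrinsics, pixels), "rvec" (rotation vector, rad) and "tvec" (3), from world to camera coordinates, as OpenCV has them. Camera axes: x right, y down, z forward; pixel columns grow to the right and rows downward; lengths in m; the calibration is good to about 2 mm. A picture is of the moment at which its call begins. camera_params takes no time and is no camera call.
- env.close_job(): hands the job in; it is judged then, once.
The state is a dict: "clock": time; "q": joint angles; "joint_velocities": joint speeds; "joint_efforts": joint torques, N m; "eef_pos": TCP position; "tcp_rot": TCP orientation; "ft_force": force on the tool from outside, world axes, zero at the start; "torque": the same for the moment, N m; "width": opening from 0.0 (shut) to 1.0 (fully open); "grasp_force": force on a finger pad.
Only numpy, scipy, OpenCV 4.12 (cv2) and the standard library are available. Lean on these libraries where they do the work, as an engineer would, in place of code of your own. Each camera call takes 0.05 s, during which the arm holds its last target. There are 200 camera calls.

## Working session

There is one attempt and no reset: what is moved stays moved. The work goes in short steps, Python scripts to look and compute and a tool call to move; the robot and the scene stay as the last step left them, time stands still between calls to the robot, and variables do not carry over. Pictures are saved under pics/ and viewed, at most 10 in all, crops included, and the job is handed in when it is done.

Besides the shell and the picture viewer there is one more tool, called after "Emit:" in YAML: its name, and indented under it one key for each argument. move_arm: Moves the arm, as the interface text tells. Shift numbers are shares of 500 mm and turn numbers shares of pi/2 rad, none past 1 either way. Its arguments: {"type":"object","properties":{"rows":{"type":"array","items":{"type":"array","items":{"type":"number","minimum":-1,"maximum":1}}},"newtons":{"type":"number"}},"required":["rows"]}

```bash
mkdir -p pics; python3 - <<'E'
from bench import env, vision
import cv2
for n in("scene","top"):
    cv2.imwrite(f"pics/{n}0.png",vision.capture(n)[:,:,::-1]); print(vision.camera_params(n))
s=env.get_state(); print({k:s[k] for k in("clock","eef_pos","tcp_rot","ft_force","width")},env.tip_extent)
E
```

```text
{'intrinsics': array([[461.34406335,   0.        , 315.6048891 ],
       [  0.        , 461.34406335, 241.51624663],
       [  0.        ,   0.        ,   1.        ]]), 'rvec': array([ 0.89839313,  2.62245943, -0.933682  ]), 'tvec': array([ 0.45217525, -0.21966281,  1.38301356])}
{'intrinsics': array([[434.651564  ,   0.        , 315.96653658],
       [  0.        , 434.651564  , 242.4678721 ],
       [  0.        ,   0.        ,   1.        ]]), 'rvec': array([ 2.15186018, -2.10388837,  0.16874248]), 'tvec': array([0.01523535, 0.61825448, 0.884622  ])}
{'clock': 0.1, 'eef_pos': array([0.17790622, 0.59870403, 0.25102156]), 'tcp_rot': array([-3.14017200e+00,  1.04946515e-04,  2.85276589e+00]), 'ft_force': array([-0.68771531,  0.09042704, -0.15970221]), 'width': 0.9991781510150922} 0.025
```

View pics/scene0.png

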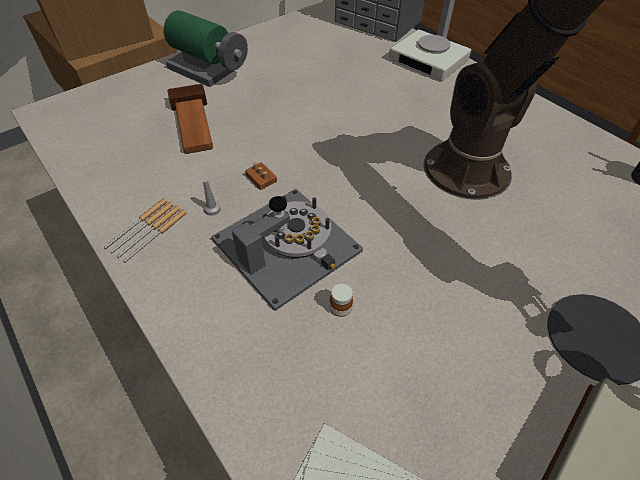

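View pics/top0.png

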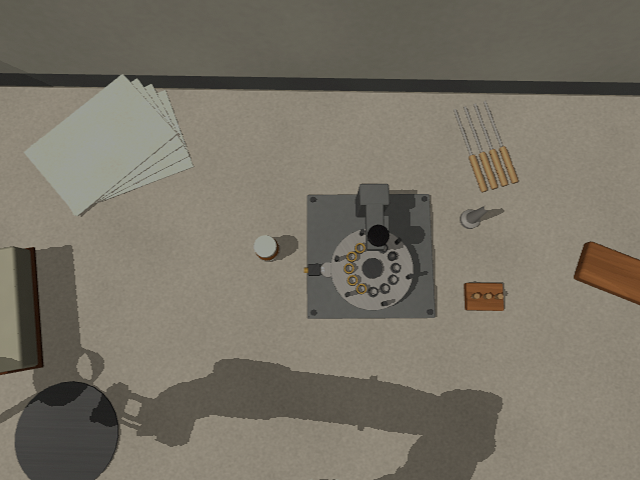

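The scene view shows the press mid-bench with its column towards the far bench edge. In the top view the base plate spans about (307,195)–(436,318), with the knob at (378,235) and the turret centre at (372,268). I'll enlarge the press.

```bash
cat > h.py <<'E'
import numpy as np, cv2
from bench import env, vision
def ray(n,u,v,z):
    p=vision.camera_params(n); R=cv2.Rodrigues(p["rvec"])[0]; t=p["tvec"]
    d=R.T@np.linalg.solve(p["intrinsics"],[u,v,1.]); c=-R.T@t
    return (c+d*(z-c[2])/d[2])
def proj(n,P):
    p=vision.camera_params(n)
    return cv2.projectPoints(np.array(P,float).reshape(-1,1,3),p["rvec"],p["tvec"],p["intrinsics"],None)[0][:,0]
def crop(n,name,u0,v0,w,h,k):
    im=vision.capture(n)[:,:,::-1][v0:v0+h,u0:u0+w]
    cv2.imwrite(f"pics/{name}.png",cv2.resize(im,None,fx=k,fy=k,interpolation=cv2.INTER_CUBIC))
E
python3 - <<'E'
from h import *
crop("top","c1",300,180,145,145,4)
c=[ray("top",u,v,.016) for u,v in((307,195),(432,195),(307,318),(436,318))]
print(np.round(c,4)); print(ray("top",372,268,.052),ray("top",378,235,.172))
E
```

```text
[[ 0.7335  0.0527  0.016 ]
 [ 0.7394 -0.2321  0.016 ]
 [ 0.4568  0.0453  0.016 ]
 [ 0.4633 -0.2348  0.016 ]]
[ 0.56520161 -0.09163492  0.052     ] [ 0.61413846 -0.08868361  0.172     ]
```

View pics/c1.png

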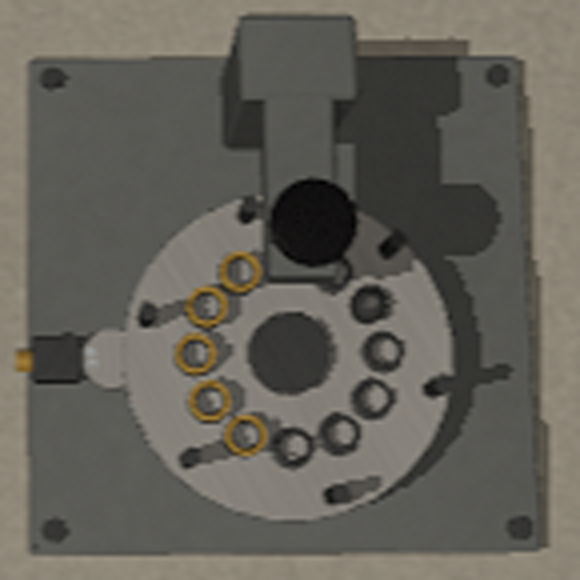

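The crop shows five brass rings running anticlockwise from just left of the ram: (241,271), (207,306), (196,353), (210,400) and (246,434). The dark post is at (372,303), 60° clockwise of the ram, so the turret starts in notch 2. Next I'll fit the press pose to the rings.

```bash
python3 - <<'E'
from h import *
from scipy.optimize import least_squares
rp=[(241,271),(207,306),(196,353),(210,400),(246,434)]
P=np.array([ray("top",300+(u-1.5)/4,180+(v-1.5)/4,.066)[:2] for u,v in rp])
a=np.radians([30,60,90,120,150])
f=lambda p:(np.c_[p[0]+.05*np.cos(a+p[2]),p[1]+.05*np.sin(a+p[2])]-P).ravel()
s=least_squares(f,[.563,-.093,.02]);print(s.x,np.abs(s.fun).max())
x,y,w=s.x
print("knob px->",ray("top",300+313/4,180+222/4,.172)[:2],"pred",x+.05*np.cos(.021),y+.05*np.sin(.021))
for d in(-45,15,75,135,195,255):
    b=np.radians(d)+.021; q=proj("top",[[x+.078*np.cos(b),y+.078*np.sin(b),.086]])[0]; print(d,(q-[300,180])*4)
E
```

```text
[ 0.56478991 -0.09079951  0.03868588] 0.0003881017627557215
knob px-> [ 0.61319192 -0.08915223] pred 0.6147788812398285 -0.0897495832537348
-45 [398.42461332 239.86406987]
15 [252.52411219 201.64111825]
75 [147.32459981 306.36329113]
135 [187.85704095 453.11662442]
195 [337.04479254 493.45193381]
255 [442.38118733 384.88312857]
```

Emit:
move_arm:
  rows:
    - [-0.5,-0.64,0,-0.2,-1]
    - [-0.5,-0.64,0,-0.2,-1]
    - [-0.5,-0.64,0,-0.2,-1]
    - [-0.5,-0.64,0,-0.2,-1]
    - [-0.5,-0.64,0,-0.2,-1]
    - [-0.5,-0.64,0,-0.2,-1]
    - [-0.5,-0.64,0,-0.2,-1]
    - [-0.5,-0.64,0,-0.2,-1]
    - [-0.5,-0.64,0,-0.2,-1]
    - [-0.5,-0.64,0,-0.2,-1]

```text
clock: 1.4
eef_pos: [0.3261, 0.2223, 0.2517]
tcp_rot: [3.142, -0.0, -3.114]
ft_force: [0.2, -0.1, -0.2]
width: 0.009
grasp_force: 0.0
```

Emit:
move_arm:
  rows:
    - [-0.295,-0.77,0,0,-1]
    - [-0.295,-0.77,0,0,-1]
    - [-0.295,-0.77,0,0,-1]
    - [-0.295,-0.77,0,0,-1]
    - [-0.295,-0.77,0,0,-1]
    - [-0.295,-0.77,0,0,-1]
    - [-0.295,-0.77,0,0,-1]
    - [-0.295,-0.77,0,0,-1]
    - [-0.295,-0.77,0.2,0,-1]
    - [-0.295,-0.77,0.2,0,-1]
    - [-0.295,-0.77,0.25,0,-1]
    - [-0.295,-0.77,0.31,0,-1]
    - [-0.295,-0.77,0.31,0,-1]
    - [-0.295,-0.77,0.31,0,-1]

```text
clock: 3.15
eef_pos: [0.4843, -0.1592, 0.0975]
tcp_rot: [3.141, 0.001, -3.115]
ft_force: [-0.4, -0.4, -0.1]
width: 0.002
grasp_force: 0.0
```

```bash
python3 - <<'E'
from h import *
crop("scene","c2",205,170,165,140,4)
E
```

```text
(no output)
```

View pics/c2.png

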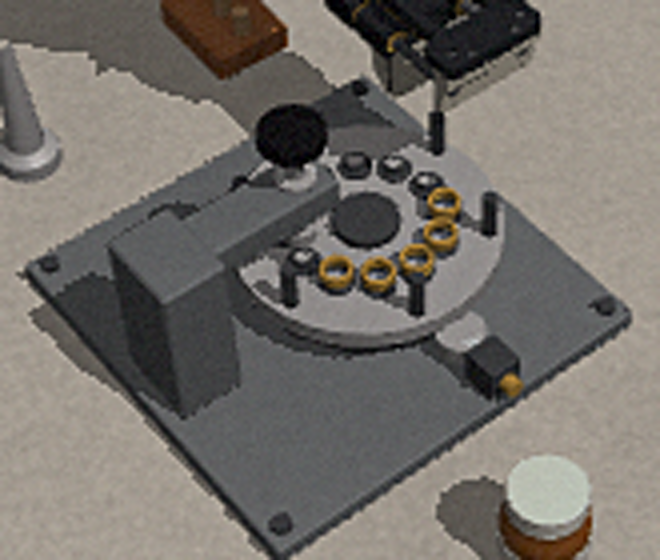

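The fingers stand just clear of the near pin, at (436,130) in the crop. I'll push slowly in +y and watch the force.

Emit:
move_arm:
  rows:
    - [0,0.01,0,0,-1]
    - [0,0.02,0,0,-1]
    - [0,0.028,0,0,-1]
    - [0,0.036,0,0,-1]
    - [0,0.042,0,0,-1]
    - [0,0.048,0,0,-1]
    - [0,0.052,0,0,-1]
    - [0,0.056,0,0,-1]
    - [0,0.06,0,0,-1]

```text
clock: 4.32
eef_pos: [0.4819, -0.1309, 0.0966]
tcp_rot: [-3.141, -0.001, -3.117]
ft_force: [-4.8, -5.6, 2.2]
width: 0.003
grasp_force: 2.9
```

Emit:
move_arm:
  rows:
    - [0,-0.01,0,0,-1]
    - [0,-0.02,0,0,-1]
    - [0,-0.024,0,0,-1]
    - [-0.006,-0.024,0,0,-1]
    - [-0.012,-0.024,0,0,-1]
    - [-0.012,-0.024,0,0,-1]

```text
clock: 5.08
eef_pos: [0.4896, -0.1417, 0.0967]
tcp_rot: [3.142, 0.0, -3.116]
ft_force: [-0.1, 0.5, 0.4]
width: 0.003
grasp_force: 0.0
```

```bash
python3 - <<'E'
from h import *
im1=vision.capture("top")[:,:,::-1][180:325,300:445]; im2=vision.capture("scene")[:,:,::-1][190:260,285:355]
cv2.imwrite("pics/c3.png",np.hstack([cv2.resize(im1[60:,40:],(400,324),interpolation=2),cv2.resize(im2,(324,324),interpolation=2)]))
E
```

```text
(no output)
```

View pics/c3.png

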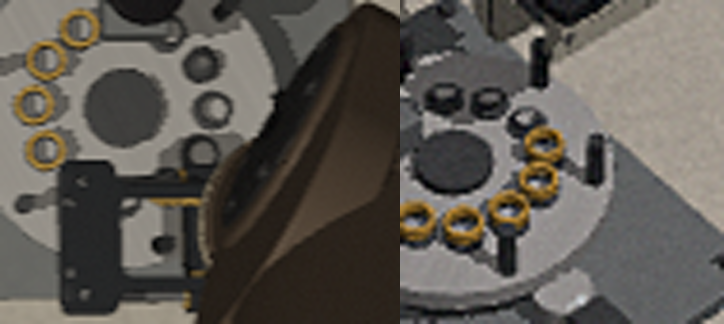

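The pin is visible between the gripper's rails at (163,243) in the top half. The fingers are now in line with it, so I push again.

Emit:
move_arm:
  rows:
    - [0,0.006,0,0,-1]
    - [0,0.01,0,0,-1]
    - [0,0.014,0,0,-1]
    - [0,0.018,0,0,-1]
    - [0,0.022,0,0,-1]
    - [0,0.026,0,0,-1]

```text
clock: 5.92
eef_pos: [0.4884, -0.1297, 0.0967]
tcp_rot: [-3.141, -0.001, -3.117]
ft_force: [-2.4, -6.0, 0.0]
width: 0.005
grasp_force: 2.9
```

Emit:
move_arm:
  rows:
    - [0,0.004,0,0,-1]
    - [0,0.008,0,0,-1]
    - [0,0.012,0,0,-1]
    - [0,0.016,0,0,-1]

```text
clock: 6.42
eef_pos: [0.4871, -0.1228, 0.0965]
tcp_rot: [-3.14, -0.002, -3.118]
ft_force: [-6.6, -9.9, 1.5]
width: 0.003
grasp_force: 4.8
```

Emit:
move_arm:
  rows:
    - [0.004,0.003,0,0,-1]
    - [0.006,0.006,0,0,-1]
    - [0.006,0.01,0,0,-1]

```text
clock: 6.8
eef_pos: [0.4858, -0.1182, 0.097]
tcp_rot: [-3.139, 0.001, -3.118]
ft_force: [-0.6, -10.2, -1.4]
width: 0.001
grasp_force: 5.0
```

Emit:
move_arm:
  rows:
    - [0,0.004,0,0,-1]
    - [0,0.008,0,0,-1]
    - [0,0.012,0,0,-1]
    - [0,0.012,0,0,-1]
    - [0,0.012,0,0,-1]

```text
clock: 7.42
eef_pos: [0.4855, -0.1096, 0.0967]
tcp_rot: [3.141, 0.0, -3.116]
ft_force: [-0.8, 0.2, -0.6]
width: 0.001
grasp_force: 0.0
```

Emit:
move_arm:
  rows:
    - [-0.006,0.008,0,0,-1]
    - [-0.006,0.014,0,0,-1]
    - [-0.008,0.018,0,0,-1]
    - [-0.01,0.022,0,0,-1]
    - [-0.012,0.026,0,0,-1]
    - [-0.013,0.03,0,0,-1]
    - [-0.014,0.034,0,0,-1]
    - [-0.015,0.038,0,0,-1]

```text
clock: 8.43
eef_pos: [0.4921, -0.0911, 0.0967]
tcp_rot: [-3.141, -0.001, -3.117]
ft_force: [-1.8, -4.1, 0.2]
width: 0.003
grasp_force: 2.0
```

Emit:
move_arm:
  rows:
    - [-0.002,0.004,0,0,-1]
    - [-0.004,0.008,0,0,-1]
    - [-0.006,0.012,0,0,-1]
    - [-0.007,0.015,0,0,-1]
    - [-0.008,0.018,0,0,-1]
    - [-0.009,0.021,0,0,-1]

```text
clock: 9.18
eef_pos: [0.4955, -0.0814, 0.0965]
tcp_rot: [-3.14, -0.002, -3.118]
ft_force: [-4.3, -7.6, 1.6]
width: 0.005
grasp_force: 4.0
```

Emit:
move_arm:
  rows:
    - [0,0.003,0,0,-1]
    - [0,0.006,0,0,-1]
    - [-0.001,0.009,0,0,-1]
    - [-0.002,0.012,0,0,-1]
    - [-0.002,0.012,0,0,-1]

```text
clock: 9.8
eef_pos: [0.4981, -0.0737, 0.0968]
tcp_rot: [3.141, 0.001, -3.116]
ft_force: [-0.3, -0.1, 0.4]
width: 0.003
grasp_force: 0.0
```

Emit:
move_arm:
  rows:
    - [0,0,-0.05,0,-1]
    - [0,0,-0.1,0,-1]
    - [0,0,-0.1,0,-1]
    - [0.02,-0.1,-0.1,0,-1]
    - [0.02,-0.165,-0.1,0,-1]
    - [0.02,-0.165,-0.1,0,-1]
    - [0.02,-0.165,-0.1,0,-1]

```text
clock: 10.68
eef_pos: [0.4895, -0.1558, 0.1461]
tcp_rot: [3.141, -0.001, -3.116]
ft_force: [-0.6, 1.8, 0.5]
width: 0.006
grasp_force: 0.0
```

```bash
python3 - <<'E'
from h import *
crop("scene","c4",240,170,120,105,5)
A=(.5645,-.091)
for d in(195,135,75,15,-45,255):
    b=np.radians(d)+.03; q=proj("scene",[[A[0]+.078*np.cos(b),A[1]+.078*np.sin(b),.086]])[0]; print(d,((q-[240,170])*5).round())
for k,d in((5,30),(4,0),(6,60)):
    b=np.radians(d)+.03; print(k,((proj("scene",[[A[0]+.05*np.cos(b),A[1]+.05*np.sin(b),.066]])[0]-[240,170])*5).round())
E
```

```text
195 [369. 142.]
135 [434. 245.]
75 [342. 345.]
15 [179. 333.]
-45 [122. 223.]
255 [219. 132.]
5 [241. 333.]
4 [199. 309.]
6 [293. 337.]
```

View pics/c4.png

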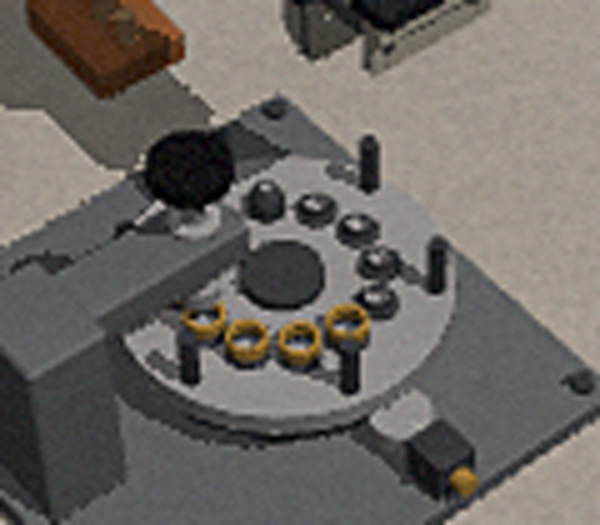

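The turret rests in notch 4: ring 4 is under the ram at (205,320), ring 5 is next at (248,340), and the pins match the prediction. Now the last click.

Emit:
move_arm:
  rows:
    - [0,0,0.05,0,-1]
    - [0,0,0.098,0,-1]
    - [0,0,0.098,0,-1]
    - [0,0.012,0.098,0,-1]
    - [0,0.022,0.098,0,-1]
    - [0,0.03,0.098,0,-1]
    - [0,0.036,0.098,0,-1]
    - [0.001,0.04,0.098,0,-1]
    - [0.002,0.044,0.098,0,-1]
    - [0.003,0.048,0.098,0,-1]
    - [0.004,0.052,0.098,0,-1]

```text
clock: 12.1
eef_pos: [0.4871, -0.1315, 0.0979]
tcp_rot: [-3.141, 0.001, -3.117]
ft_force: [0.2, -3.9, 0.6]
width: 0.003
grasp_force: 1.9
```

Emit:
move_arm:
  rows:
    - [0.001,0.004,0,0,-1]
    - [0.002,0.008,0,0,-1]
    - [0.003,0.012,0,0,-1]
    - [0.003,0.016,0,0,-1]
    - [0.003,0.02,0,0,-1]
    - [0.003,0.024,0,0,-1]

```text
clock: 12.85
eef_pos: [0.4849, -0.1204, 0.0978]
tcp_rot: [-3.14, 0.0, -3.118]
ft_force: [-1.3, -8.6, 1.6]
width: 0.0
grasp_force: 4.0
```

Emit:
move_arm:
  rows:
    - [0,0.003,0,0,-1]
    - [0,0.006,0,0,-1]
    - [0,0.009,0,0,-1]
    - [0,0.012,0,0,-1]
    - [0,0.014,0,0,-1]
    - [0,0.014,0,0,-1]

```text
clock: 13.6
eef_pos: [0.4848, -0.111, 0.0975]
tcp_rot: [3.141, -0.001, -3.115]
ft_force: [0.5, -0.5, -0.3]
width: 0.005
grasp_force: 0.0
```

Emit:
move_arm:
  rows:
    - [0,0,0,0,-1]
    - [0,0,-0.06,0,-1]
    - [0,0,-0.15,0,-1]
    - [0,0,-0.25,0,-1]
    - [0,0,-0.29,0,-1]
    - [0,0,-0.29,0,-1]
    - [0,0,-0.29,0,-1]

```text
clock: 14.48
eef_pos: [0.4845, -0.1116, 0.2418]
tcp_rot: [3.141, -0.001, -3.116]
ft_force: [-0.1, -0.6, -0.4]
width: 0.007
grasp_force: 0.0
```

```bash
python3 - <<'E'
from h import *
crop("scene","c5",240,170,120,105,5)
E
```

```text
(no output)
```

View pics/c5.png

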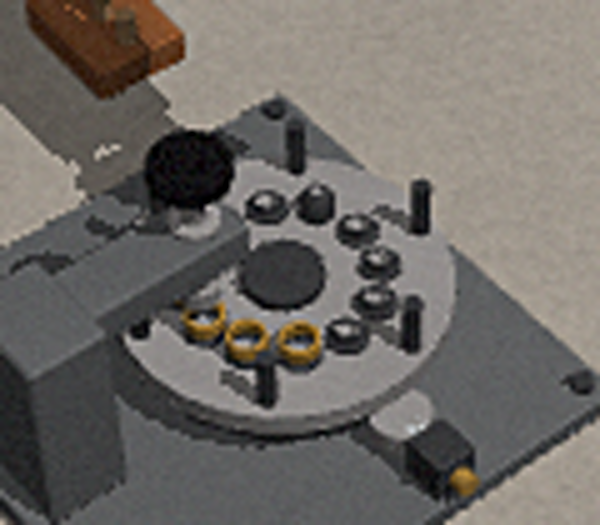

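The turret is in notch 5: rings 5, 6 and 7 show at (205,320), (248,340) and (300,342), and the post has stepped on to (317,200). Next, over the knob.

Emit:
move_arm:
  rows:
    - [-0.26,0.038,0,0,-1]
    - [-0.26,0.038,0,0,-1]
    - [-0.26,0.038,0,0,-1]
    - [-0.26,0.038,0,0,-1]
    - [-0.26,0.038,0.04,0,-1]
    - [-0.26,0.038,0.076,0,-1]
    - [-0.26,0.038,0.076,0,-1]
    - [-0.26,0.038,0.076,0,-1]

```text
clock: 15.52
eef_pos: [0.6143, -0.0899, 0.2052]
tcp_rot: [3.142, 0.0, -3.117]
ft_force: [0.4, 0.3, 0.1]
width: 0.006
grasp_force: 0.0
```

Emit:
move_arm:
  rows:
    - [0,0,0.006,0,-1]
    - [0,0,0.011,0,-1]
    - [0,0,0.015,0,-1]
    - [0,0,0.018,0,-1]
    - [0,0,0.021,0,-1]
    - [0,0,0.024,0,-1]
    - [0,0,0.027,0,-1]
    - [0,0,0.03,0,-1]

```text
clock: 16.52
eef_pos: [0.6145, -0.0897, 0.1897]
tcp_rot: [3.142, 0.0, -3.116]
ft_force: [-1.2, 0.7, 3.5]
width: 0.002
grasp_force: 1.9
```

Contact at 3.5 N, so the ram is moving freely. Continuing slowly.

Emit:
move_arm:
  rows:
    - [0,0,0.002,0,-1]
    - [0,0,0.004,0,-1]
    - [0,0,0.006,0,-1]
    - [0,0,0.007,0,-1]
    - [0,0,0.008,0,-1]

```text
clock: 17.15
eef_pos: [0.6146, -0.0897, 0.1868]
tcp_rot: [3.141, 0.001, -3.116]
ft_force: [-3.5, 2.3, 14.4]
width: 0.005
grasp_force: 7.0
```

Emit:
move_arm:
  rows:
    - [0,0,0.001,0,-1]
    - [0,0,0.002,0,-1]
    - [0,0,0.003,0,-1]
    - [0,0,0.004,0,-1]

```text
clock: 17.65
eef_pos: [0.6146, -0.0897, 0.1848]
tcp_rot: [3.141, 0.001, -3.116]
ft_force: [-5.6, 2.0, 14.5]
width: 0.005
grasp_force: 7.2
```

Emit:
move_arm:
  rows:
    - [0,0,0.001,0,-1]
    - [0,0,0.002,0,-1]
    - [0,0,0.002,0,-1]

```text
clock: 18.02
eef_pos: [0.6146, -0.0897, 0.1838]
tcp_rot: [3.141, 0.001, -3.116]
ft_force: [-4.9, 1.2, 14.1]
width: 0.003
grasp_force: 6.9
```

Emit:
move_arm:
  rows:
    - [0,0,0.001,0,-1]
    - [0,0,0.001,0,-1]

```text
clock: 18.27
eef_pos: [0.6145, -0.0897, 0.1833]
tcp_rot: [3.141, 0.001, -3.116]
ft_force: [-4.1, 2.1, 14.4]
width: 0.001
grasp_force: 6.9
```

Emit:
move_arm:
  rows:
    - [0,0,0.001,0,-1]
    - [0,0,0.001,0,-1]

```text
clock: 18.52
eef_pos: [0.6146, -0.0897, 0.1832]
tcp_rot: [3.141, 0.001, -3.116]
ft_force: [-6.3, 2.4, 16.2]
width: 0.007
grasp_force: 8.9
```

The height has stopped changing while the force rises, so the ring is at its stop. A slight firm-up and a hold.

Emit:
move_arm:
  rows:
    - [0,0,0.0004,0,-1]
    - [0,0,0.0004,0,-1]
    - [0,0,0.0004,0,-1]

```text
clock: 18.9
eef_pos: [0.6146, -0.0897, 0.1832]
tcp_rot: [3.141, 0.001, -3.116]
ft_force: [-7.1, 2.2, 18.9]
width: 0.006
grasp_force: 9.7
```

Dead stop at 18.9 N with no further travel. Now I release upward gently and clear away.

Emit:
move_arm:
  rows:
    - [0,0,-0.006,0,-1]
    - [0,0,-0.014,0,-1]
    - [0,0,-0.022,0,-1]
    - [0,0,-0.03,0,-1]
    - [0,0,-0.04,0,-1]
    - [0,0,-0.1,0,-1]
    - [0,0,-0.18,0,-1]
    - [0.1,0,-0.2,0,-1]
    - [0.2,0,-0.2,0,-1]
    - [0.3,0,-0.2,0,-1]
    - [0.3,0,-0.2,0,-1]
    - [0.3,0,-0.2,0,-1]

```text
clock: 20.4
eef_pos: [0.4651, -0.0933, 0.2819]
tcp_rot: [3.141, 0.001, -3.116]
ft_force: [0.3, -0.5, 0.5]
width: 0.005
grasp_force: 0.0
```

```bash
python3 - <<'E'
from h import *
crop("scene","c6",240,170,120,105,5)
E
```

```text
(no output)
```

View pics/c6.png

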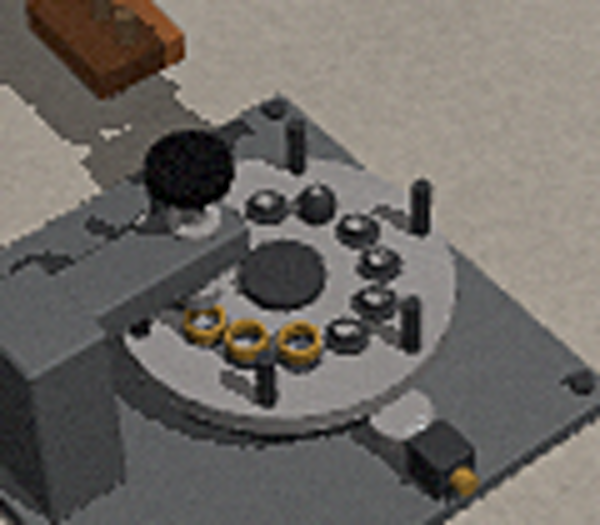

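The ring under the ram at (205,323) sits a little lower than before. The knob is back up and the turret hasn't moved.

```bash
python3 -c "
from bench import env
print(env.close_job())"
```

```text
the job is handed in; nothing more can be done
None
```

The job is handed in: I clicked the turret round from notch 2 to notch 5, resting in the fourth, then pressed ring 5 to its stop (about 19 N vertical, about 20 N with side load) and let the ram spring back up. The final picture agrees, but the hand-in returned no verdict.

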